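# Hang the cleaner's instrument basket up to drain

## Task

The ultrasonic cleaner has finished and its tank is drained. Swing the wire basket's folded bail upright while the basket still sits in the tank, lift the basket straight out by it, keeping it level so that no instrument slips out, and hang it by the bail across both prongs of the twin hook on the draining rack, hanging level and still. Leave the other things on the counter where they are.

Things in the scene. Friction and masses are not known exactly. Their poses are not given: they have to be found in the camera images.
- cleaner: White bench-top ultrasonic cleaner, fixed, 240 (x) x 190 (y) x 150 mm high, grey control panel on its -x face. Origin: centre of its underside; z up. Its open, empty steel-lined tank is 150 (x) x 135 (y) and 80 deep, centred 15 mm to +x of the origin; the flat deck around it is 150 above the origin.
- basket: Steel wire basket, 120 (x) x 100 (y) x 50 mm high, 0.33 to 0.53 kg with the instruments clipped in it. Four flat ears on its x sides, reaching 88 mm from its middle, hang it on the tank's edge, with about 15 mm of play. Origin: centre of its underside, 50 below the deck when seated; z up. The bail pivots on the middles of its +x and -x sides, 58 above the origin.
- bail (a joint): Angle (rad) of the basket's swing bail about the basket's x axis. 0: folded to the basket's +y side, on stops that hold it 15 degrees above level; 1.309: upright; 2.618: folded on the other side. It starts at 0 to 0.2. Stiff pivots (0.022 N m): it stays where it is left, and a fingertip under the bar raises it with under 1 N without moving the basket.
- bail_grip (a point): Middle of the bail's cross bar, in its blue grip (13 mm diameter, 44 long), 95 mm from the pivot axis. 6 mm wire; the bar lies along the basket's x (and this frame's x), bare and straight from the grip out to 54 mm from the middle; side arms at 66. Seated and folded, the bar is 33 to 50 above the deck, over the cleaner's +y edge, with free space under it; upright, 103 above the deck.
- rack: White draining rack, fixed, facing left (about world +y): upright panel 420 mm wide and 420 high, a drip tray 170 deep and 22 high before its foot (side cheeks 70 high), a steel rail along the panel, short pegs at its two ends. Origin: middle of the foot of the panel's front face; z up; +y points out of the panel's front, x along the panel.
- hook: Red-tipped twin hook of 6 mm steel wire hanging on the rack's rail. Two prongs, 70 mm apart, point out of the panel along its +y axis, at x = +35 and -35; z up. Origin: on the panel's front face, midway between the prongs, at the level of the prongs' seats (249 above the counter).
- hook_seat (a point): Where the middle of the bail's bar rests when hung on both prongs: 71 mm out from the panel, midway between the prongs, 6 above their centre line. +y points out of the panel, x along it (and along the hung bar). Level seat 11 mm either side; upturned ends 21 further out, topping out 18 above this point. The panel rises 165 above it: a wide hand held plumb hits it, so lean the hand outwards.
- lid: The cleaner's loose white lid lying on the counter, 170 x 190 x 22; origin at the centre of its underside. Leave it.
- tray: Shallow steel tray with forceps, 90 x 180 x 20; origin at the centre of its underside. Leave it.
- detergent: Dark blue bottle, 68 diameter, 210 high; origin at the centre of its underside. Leave it.
- rinse: Sea-green bottle, 64 diameter, 190 high; origin at the centre of its underside. Leave it.
- beaker: Pale open beaker, 72 diameter, 95 high; origin at the centre of its underside. Leave it.
- jar: Small amber jar with a steel cap, 60 diameter, 75 high; origin at the centre of its underside. Leave it.
- brush: Small blue cleaning brush lying flat, about 200 long; origin at its underside. Leave it.
Not all that is in view belongs to the job. What is shaped like the basket but orange is not meant.

How it is judged:
On the way, in this order (a step that is already met when the one before it is completed fails the run):
1. the bail stands upright (within 20 degrees) while the basket still sits in the tank (value of joint bail between 0.96 and 1.66 rad and z of basket in the frame of cleaner below 0.11 m and angle between basket's own z axis and vertical below 0.15 rad), for 0.2 s.
2. the basket has been lifted out: its underside is above the cleaner's deck (z of basket in the frame of cleaner above 0.152 m and angle between basket's own z axis and vertical below 0.5 rad), for 0.1 s.
At the end, for the whole second after the job is handed in: The bail's bar rests on both prongs: its middle within 18 mm of the seat along the prongs, 15 mm along the panel, 8 mm in height, square to them within 9 degrees; basket within 15 degrees of level, at rest (under 0.03 m/s, 0.3 rad/s); the other loose things within 30 mm of their starts (y of bail_grip in the frame of hook_seat between -0.018 and 0.018 m and x of bail_grip in the frame of hook_seat between -0.015 and 0.015 m and z of bail_grip in the frame of hook_seat between -0.008 and 0.008 m and angle between the x axis of bail_grip and the x axis of hook_seat, either way round below 0.15 rad and angle between basket's own z axis and vertical below 0.26 rad and linear speed of basket below 0.03 m/s and angular speed of basket below 0.3 rad/s and distance of each of lid, tray, detergent, rinse, beaker, jar, brush from where it was at the start of the episode below 0.03 m); the robot touches nothing.
It fails at once if the basket tips more than 40 degrees (its instruments would slip out) (angle between basket's own z axis and vertical above 0.7 rad).
It fails at once if a bystander (lid, tray, bottle, beaker, jar, brush) is moved more than 30 mm (distance of any of lid, tray, detergent, rinse, beaker, jar, brush from where it was at the start of the episode above 0.03 m).
It also fails if it takes over 54 s, if anything falls off the work surface, if the arm or the gripper's body presses on something with over 40 N, if the wrist force passes 120 N, or if a joint passes its speed limit or range.

## Robot

A 7-joint arm with a two-finger parallel gripper is mounted at the origin on the work surface. World frame = base frame: x ahead of the robot, y to its left, z up, the work surface at z = 0. Lengths are in m, angles in rad, forces in N, time in s.
With the tool pointing down it reaches from about 0.35 to 0.9 m from the base axis. Payload 8.1 kg.
Tool frame: the origin (TCP) lies at the very end of the fingers, on their centre line; the grasp point (between the pads) lies 19 mm behind it; x points along the fingers, y is the direction in which the jaws open and shut, and the axes are right-handed (so a half turn about x gives the same grasp; the last joint's range is limited). The gripper opens to 92 mm and grips with 3 to 60 N. Pads are 19 mm wide; open, the fingers measure 130 mm over their backs; the gripper's body (75 mm by 190 mm) begins 47 mm behind the grasp point.
Start: joints at [-1.408, 0.434, 0.025, 1.573, -0.012, 1.134, -0.075], TCP at [0.164, 0.603, 0.227] pointing down, gripper open.
Joint ranges: [-2.62, 2.62], [-0.44, 2.09], [-1.27, 1.32], [0.08, 2.57], [-1.32, 4.46], [0.12, 2], [-2.74, 2.74]. Speed limits (rad/s): [2.22, 2.22, 3.01, 3.01, 3.14, 3.14, 3.14].

## Interface

Orientations are given as a rotation vector (axis times angle).
In Python, from cell import * gives the robot as it stands.
- The arm moves only by the shell command python3 -m handwheel 'ROWS' [FORCE]. ROWS is JSON, a list of rows, each a list of 7 numbers: the opening, from 0 (shut) to 1 (fully open), then the shift along the tool's x, y, z in m, then the turn, a rotation vector about the tool's x, y, z in rad. A call has 1 to 10 rows; each row shifts and turns the commanded pose from where the row before left it, along the tool's axes as they then stand; what a row does not reach is not made up. A row lasts 1/10 s, in which the tool goes at most 50 mm and 8.59 degrees, less where a joint would pass 70% of its speed; a pose out of reach is approached as far as the arm can. A call is refused whole if a number of a shift passes 0.05 or a number of a turn 0.15, either way. A call with a gripper value outside its range is refused whole. The fingers move at their own pace and stop on an object; FORCE is the grip in N (left out, the last holds). Time passes only in rows, so rows that do not move let the fingers close. It gives the time, the measured TCP pose, the force and the opening at its end, in the units of the state.
- observe(): the state, without advancing time (a new reading comes with each control period).
- get_image(name): name is "scene" or "side" or "wrist"; returns (picture, depth): 400x640x3 uint8, blue, green, red; 400x640 float32, m along the optical axis (not along the pixel's ray), 0 where there is no reading.
- get_calibration(name): a dict with "camera_matrix" (3x3 intrinsics, pixels), "pose" (4x4, takes a point from camera to world coordinates). Camera axes: x right, y down, z forward; pixel columns grow to the right and rows downward; lengths in m; the calibration is good to about 2 mm. A picture is of the moment at which its call begins: read the wrist's pose just before it. get_calibration takes no time and is no camera call; for the wrist camera it gives the pose at the moment of the call.
- sign_off(): hands the job in, once; it reports no verdict.
The state is a dict: "clock": time; "joints": joint angles; "dq": joint speeds; "joint_efforts": joint torques, N m; "position": TCP position; "ee_rot": TCP orientation; "force": force on the tool from outside, world axes, zero at the start; "ft_torque": the same for the moment, N m; "width": opening from 0.0 (shut) to 1.0 (fully open).
Only numpy, scipy, OpenCV 4.12 (cv2) and the standard library are available. Lean on these libraries where they do the work, as an engineer would, in place of code of your own. Each camera call takes 0.05 s, during which the arm holds its last target. There are 200 camera calls.

## Working session

There is one attempt and no reset: what is moved stays moved. The work goes in short steps, Python scripts to look and compute and a shell command to move; the robot and the scene stay as the last step left them, time stands still between calls to the robot, and variables do not carry over. Pictures are saved under pics/ and viewed, about 8 in all and at most 12, crops included, and the job is handed in when it is done.

```bash
ls; mkdir -p pics
cat > h.py <<'E'
from cell import *
import numpy as np, cv2
from scipy.spatial.transform import Rotation as R
def grab(n,tag):
    c=get_calibration(n); im,d=get_image(n)
    np.savez(f'pics/{tag}.npz',im=im,d=d,K=c['camera_matrix'],T=c['pose']); cv2.imwrite(f'pics/{tag}.png',im); return im,d,np.array(c['camera_matrix']),np.array(c['pose'])
def load(tag):
    z=np.load(f'pics/{tag}.npz'); return z['im'],z['d'],z['K'],z['T']
def pts(d,K,T):
    v,u=np.mgrid[:d.shape[0],:d.shape[1]]
    P=np.stack([(u-K[0,2])/K[0,0]*d,(v-K[1,2])/K[1,1]*d,d],-1)@T[:3,:3].T+T[:3,3]
    P[d<=0]=np.nan; return P
E
python3 - <<'E'
from h import *
a=grab('scene','s0')[0]; b=grab('side','d0')[0]
s=observe(); print(s['clock'],s['position'],s['ee_rot'],s['width'],s['force'])
for n in('scene','side','wrist'):
    c=get_calibration(n);print(n,np.round(c['pose'],3).tolist(),c['camera_matrix'][0][0])
E
```

```text
pics
0.1 [0.16416339 0.60261061 0.22603755] [ 0.20770075  1.56072492 -0.20982702] 0.9998478885942762 [-0.3580411   0.73186626  0.41349039]
scene [[0.046, 0.815, -0.577, 1.171], [0.999, -0.032, 0.035, 0.024], [0.011, -0.578, -0.816, 1.116], [0.0, 0.0, 0.0, 1.0]] 394.7106295296697
side [[0.425, -0.528, 0.735, -0.626], [-0.905, -0.242, 0.35, -0.457], [-0.006, -0.814, -0.581, 1.028], [0.0, 0.0, 0.0, 1.0]] 485.5080124879467
wrist [[0.262, 0.923, 0.281, 0.089], [0.965, -0.25, -0.078, 0.624], [-0.002, 0.292, -0.956, 0.384], [0.0, 0.0, 0.0, 1.0]] 345.7704413073989
```

View pics/s0.png

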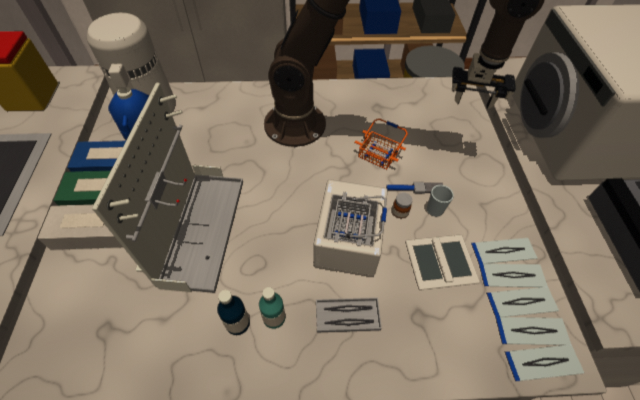

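View pics/d0.png

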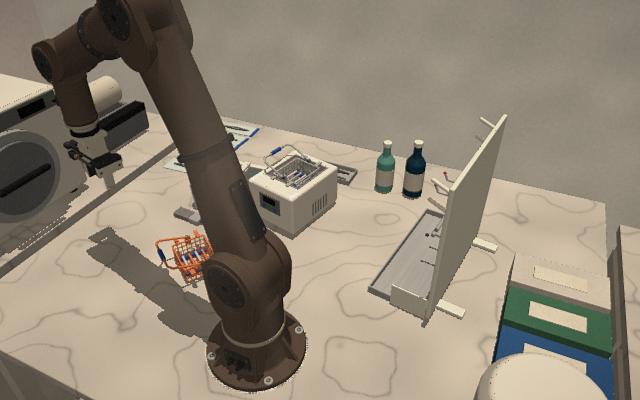

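Scene view: the cleaner is at about px (350,228), with the blue grip on its right (+y) edge at (384,215). The rack is on the left facing +y, with red prong tips at about (185,180) and (178,200). The orange decoy basket is at (382,145). The side view agrees: cleaner at (290,190), grip at (275,152).

Run:
```python
from h import *
for tag,box in (('s0',(300,170,400,285)),('d0',(240,130,345,240))):
    im,d,K,T=load(tag); P=pts(d,K,T); z=P[...,2]
    u0,v0,u1,v1=box; M=np.zeros(z.shape,bool); M[v0:v1,u0:u1]=1
    m=M&(abs(z-.15)<.008)&(im.max(-1).astype(int)-im.min(-1)<60)
    q=P[m][:,:2].astype(np.float32); print(tag,'deck',m.sum(),np.median(z[m]),cv2.minAreaRect(q))
    hsv=cv2.cvtColor(im,cv2.COLOR_BGR2HSV)
    b=M&(hsv[...,0]>100)&(hsv[...,0]<125)&(hsv[...,1]>150)&(hsv[...,2]>60)
    n,l,st,c=cv2.connectedComponentsWithStats(b.astype(np.uint8))
    for i in range(1,n):
        if st[i,4]>8: q=P[l==i]; print(' blue',st[i],c[i],np.round(np.nanmedian(q,0),4),np.round(np.nanmin(q,0),3),np.round(np.nanmax(q,0),3))
    r=((hsv[...,0]<6)|(hsv[...,0]>174))&(hsv[...,1]>130)&(hsv[...,2]>70)
    n,l,st,c=cv2.connectedComponentsWithStats(r.astype(np.uint8))
    for i in range(1,n):
        if st[i,4]>3: print(' red',st[i],np.round(c[i],1),np.round(np.nanmedian(P[l==i],0),4))
    # panel front: points in region
    m=(z>.1)&(z<.43)&(P[...,1]<-.2)&(P[...,1]>-.6)&(P[...,0]>.2)&(P[...,0]<.95)
    q=P[m]; print(' panel',len(q), np.round(np.percentile(q,[1,50,99],0),3).tolist())
    cv2.imwrite(f'pics/{tag}_c.png',cv2.resize(im[90:300,90:400] if tag=='s0' else im[90:330,240:520],None,fx=2.5,fy=2.5,interpolation=cv2.INTER_CUBIC))
```

```text
s0 deck 2577 0.15002654179419883 ((0.53761887550354, 0.1672259122133255), (0.18978534638881683, 0.2424338161945343), 76.81364440917969)
 blue [387 185  13   5  60] [393.46666667 186.98333333] [0.3436 0.3442 0.0172] [0.332 0.32  0.007] [0.35  0.364 0.024]
 blue [382 208   4  13  39] [383.58974359 214.17948718] [0.5752 0.2478 0.1991] [0.554 0.241 0.194] [0.593 0.255 0.203]
 blue [344 213   3   3   9] [345. 214.] [0.5143 0.1511 0.1168] [0.512 0.148 0.112] [0.52  0.154 0.118]
 blue [351 214   3   4  10] [352.  215.2] [0.5202 0.1716 0.1165] [0.516 0.169 0.112] [0.524 0.175 0.121]
 blue [357 215   3   4   9] [358.11111111 216.66666667] [0.5257 0.1897 0.1146] [0.523 0.186 0.106] [0.527 0.193 0.12 ]
 red [  0  31  24  30 449] [ 8.  42.2] [-0.2145 -1.0455  0.2506]
 red [184 179   3   3   8] [184.9 179.9] [ 0.4874 -0.2943  0.2704]
 red [176 199   4   4  12] [177.5 200.5] [ 0.5565 -0.3048  0.2697]
 panel 9514 [[0.272, -0.421, 0.106], [0.518, -0.388, 0.301], [0.678, -0.321, 0.421]]
d0 deck 1667 0.14864502472415198 ((0.5357733964920044, 0.16582679748535156), (0.1936386674642563, 0.24317479133605957), 77.0821304321289)
 blue [251 130   7   6  12] [254.  132.5] [0.9358 0.5664 0.0013] [ 0.913  0.561 -0.002] [0.97  0.572 0.005]
 blue [240 139   8   6  12] [243.5 141.5] [8.542e-01 5.682e-01 4.000e-04] [ 0.829  0.562 -0.001] [0.88  0.572 0.005]
 blue [272 148   9   7  24] [276.         150.54166667] [0.5693 0.2452 0.1942] [0.548 0.24  0.189] [0.595 0.252 0.198]
 red [444 172   2   2   4] [444.5 172.5] [ 0.5543 -0.3053  0.269 ]
 panel 4704 [[0.262, -0.424, 0.105], [0.404, -0.385, 0.297], [0.673, -0.304, 0.42]]
```

View pics/s0_c.png

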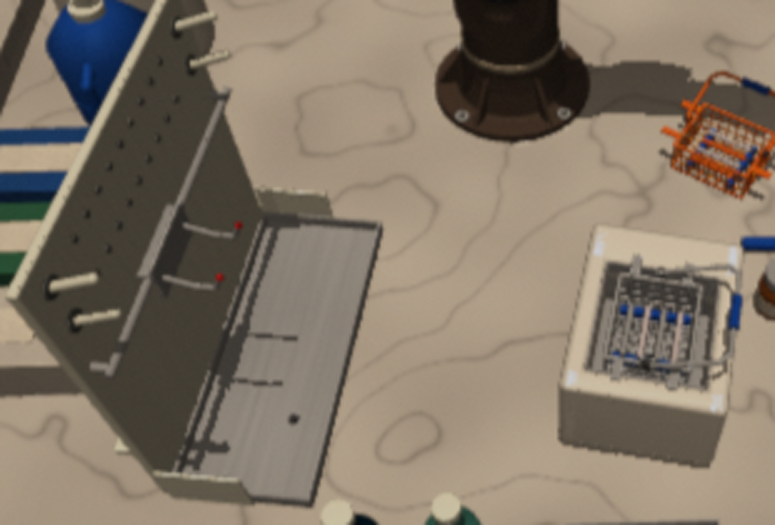

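The crop confirms that the bail is folded to +y, with its grip at about (735,310) in the crop. The prong tips are red, at (238,226) and (220,278). Next I'll fit the panel, get the bottle positions and compute the grasp poses.

```bash
cat >> h.py <<'E'
def Rt(psi,lean,flip=0):
    n=np.array([-np.sin(psi),np.cos(psi),0]);z=np.array([0,0,1.])
    x=-np.sin(lean)*n-np.cos(lean)*z; y=np.cos(lean)*n-np.sin(lean)*z
    if flip: y=-y
    return np.stack([x,y,np.cross(x,y)],1)
def delta(gp,psi,lean,flip=0,ret=0):
    "tool-axis shift & turn to bring the grasp point to gp (retracted by ret along the tool)"
    s=observe();R0=R.from_rotvec(s['ee_rot']).as_matrix();R1=Rt(psi,lean,flip)
    tcp=np.array(gp)+R1[:,0]*(.019-ret); dp=tcp-s['position']
    rv=R.from_matrix(R0.T@R1).as_rotvec()
    gpn=s['position']-.019*R0[:,0]
    print('t',round(s['clock'],2),'tcp',np.round(s['position'],4),'gp now',np.round(gpn,4),'target',np.round(tcp,4),'w',round(s['width'],3),'F',np.round(s['force'],1))
    print(' world d',np.round(dp,4),'in tool0',np.round(R0.T@dp,4),'in tool1',np.round(R1.T@dp,4),'turn',np.round(rv,3),np.round(np.degrees(np.linalg.norm(rv)),1),'j',np.round(s['joints'],2))
E
python3 - <<'E'
from h import *
im,d,K,T=load('s0'); P=pts(d,K,T); z=P[...,2]
# panel front: RANSAC-free: iterative plane fit with vertical normal constraint
m=(z>.12)&(z<.40)&(P[...,1]<-.3)&(P[...,1]>-.5)&(P[...,0]>.25)&(P[...,0]<.8)
q=P[m]; 
for k in range(8):
    A=np.c_[q[:,0],np.ones(len(q))]; c=np.linalg.lstsq(A,q[:,1],rcond=None)[0]
    r=P[m][:,1]-np.c_[P[m][:,0],np.ones(m.sum())]@c; q=P[m][abs(r)<(.02 if k<4 else .004)]
psi=np.arctan(c[0]); print('panel yaw',psi,np.degrees(psi),len(q),'y at x=.507',c[0]*.507+c[1], 'x range',np.percentile(q[:,0],[0,.5,99.5,100]))
n=np.array([-np.sin(psi),np.cos(psi)])
tips=np.array([[.4874,-.2943],[.5565,-.3048]])
print('tips out of panel',(tips-[0,c[1]])@n)
b=(z>.08)&(z<.22)&(P[...,1]<0.0)&(P[...,1]>-.28)&(P[...,0]>.5)
print('bottles',np.percentile(P[b],[1,50,99],axis=0).round(3))
s=observe();print(R.from_rotvec(s['ee_rot']).as_matrix().round(3))
for f in (0,1): delta([.5727,.248,.193],-.23,.65,f,.10)
E
```

```text
panel yaw -0.13820841052833843 -7.918758616485245 6415 y at x=.507 -0.390581717813672 x range [0.26144409 0.26792821 0.6782841  0.6799732 ]
tips out of panel [0.09266335 0.0917833 ]
bottles [[ 0.767 -0.2    0.083]
 [ 0.804 -0.145  0.138]
 [ 0.83  -0.04   0.212]]
[[-0.     0.263  0.965]
 [-0.001  0.965 -0.263]
 [-1.    -0.001  0.   ]]
t 0.1 tcp [0.1642 0.6026 0.226 ] gp now [0.1642 0.6026 0.245 ] target [0.5839 0.2957 0.2575] w 1.0 F [-0.4  0.7  0.4]
 world d [ 0.4197 -0.3069  0.0314] in tool0 [-0.0311 -0.1858  0.4856] in tool1 [ 0.0979 -0.1807  0.4786] turn [-0.035 -0.012 -0.649] 37.2 j [-1.41  0.44  0.03  1.57 -0.01  1.13 -0.08]
t 0.1 tcp [0.1642 0.6026 0.226 ] gp now [0.1642 0.6026 0.245 ] target [0.5839 0.2957 0.2575] w 1.0 F [-0.4  0.7  0.4]
 world d [ 0.4197 -0.3069  0.0314] in tool0 [-0.0311 -0.1858  0.4856] in tool1 [ 0.0979  0.1807 -0.4786] turn [ 2.945 -0.99   0.018] 178.0 j [-1.41  0.44  0.03  1.57 -0.01  1.13 -0.08]
```

```bash
python3 -m handwheel '[[1,-0.01,-0.02,0.047,0,0,0],[1,-0.01,-0.02,0.047,0,0,0],[1,-0.01,-0.02,0.047,0,0,0],[1,0,-0.02,0.047,0,0,0],[1,0,-0.02,0.047,0,0,0],[1,0,-0.02,0.047,0,0,0],[1,0,-0.02,0.047,0,0,0],[1,0,-0.02,0.047,0,0,0],[1,0,-0.014,0.047,0,0,0],[1,0,-0.012,0.047,0,0,0]]' 
python3 -m handwheel '[[1,0,0,0.015,0,0,-0.11],[1,0,0,0,0,0,-0.11],[1,0,0,0,0,0,-0.11],[1,0,0,0,0,0,-0.11],[1,0,0,0,0,0,-0.11],[1,0,0,0,-0.03,0,-0.10],[1,0,0,0,0,0,0],[1,0,0,0,0,0,0]]'
python3 - <<'E'
from h import *
grab('wrist','w1'); delta([.5727,.248,.193],-.23,.65,0,.10)
E
```

```text
clock: 1.1
position: [0.5611, 0.3054, 0.2554]
ee_rot: [0.209, 1.561, -0.209]
force: [0.8, 0.2, 0.0]
width: 1.001
clock: 1.9
position: [0.5744, 0.3034, 0.2544]
ee_rot: [-0.33, 1.597, -0.691]
force: [0.2, -0.3, -0.1]
width: 1.002
t 1.95 tcp [0.5747 0.3026 0.2557] gp now [0.5777 0.3137 0.2709] target [0.5839 0.2957 0.2575] w 0.999 F [-0.8  0.5  1.2]
 world d [ 0.0091 -0.0069  0.0017] in tool0 [ 0.0012 -0.0047  0.0105] in tool1 [ 0.0014 -0.0047  0.0105] turn [-0.    -0.02  -0.002] 1.2 j [-0.88  0.82  0.29  1.04  0.19  1.83  0.71]
```

View pics/w1.png

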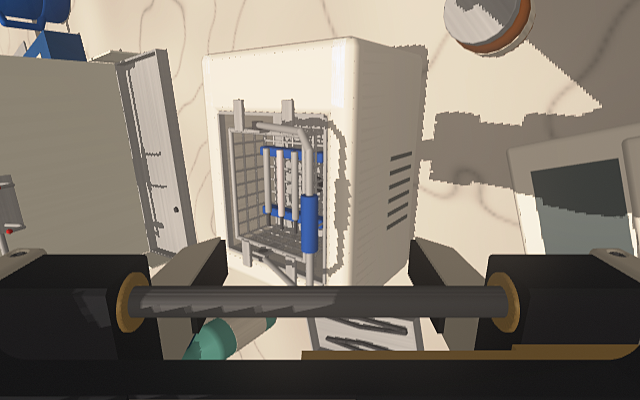

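The wrist view shows the blue grip at about (309,222), with the bar running vertically from (305,135) to (310,285), between the open fingers. I'll refine the grip position and bar yaw from this view.

Run:
```python
from h import *
im,d,K,T=load('w1'); P=pts(d,K,T)
hsv=cv2.cvtColor(im,cv2.COLOR_BGR2HSV)
b=(hsv[...,0]>100)&(hsv[...,0]<125)&(hsv[...,1]>150); b[:180]=0;b[265:]=0;b[:,:298]=0;b[:,325:]=0
n,l,st,c=cv2.connectedComponentsWithStats(b.astype(np.uint8)); i=1+st[1:,4].argmax(); print(st[i],c[i])
q=P[l==i]; q=q[~np.isnan(q[:,0])]; q=q[abs(q[:,2]-np.median(q[:,2]))<.015]
cam=T[:3,3]; print('surf',np.median(q,0).round(4),q.min(0).round(3),q.max(0).round(3))
v=np.median(q,0)-cam; v/=np.linalg.norm(v); print('centre',(np.median(q,0)+v*.0055).round(4))
_,_,V=np.linalg.svd(q-q.mean(0)); print('dir',V[0].round(3),np.degrees(np.arctan2(V[0][1],V[0][0])))
# bar
z=np.abs(P[...,2]-.193)<.02; m=z&(np.mgrid[:400,:640][0]>165)&(np.mgrid[:400,:640][0]<285)&(np.mgrid[:400,:640][1]>300)&(np.mgrid[:400,:640][1]<318)
q=P[m]; x=np.polyfit(q[:,0],q[:,1],1); print('bar yaw',np.degrees(np.arctan(x[0])),len(q), q[:,0].min(),q[:,0].max())
# deck rect
m=abs(P[...,2]-.15)<.006; m[250:]=0;m[:,:190]=0;m[:,430:]=0
print(cv2.minAreaRect(P[m][:,:2].astype(np.float32)))
```

```text
[298 196  16  57 642] [306.25700935 223.37227414]
surf [0.5732 0.2507 0.1987] [0.554 0.24  0.196] [0.596 0.259 0.201]
centre [0.5743 0.2471 0.1947]
dir [ 0.973 -0.229  0.007] -13.218360107821976
bar yaw -13.24955369293802 1466 0.5327762994818971 0.6232490355014059
((0.5291626453399658, 0.17135170102119446), (0.1896379590034485, 0.2129584401845932), 77.19596099853516)
```

Run:
```python
from h import *
delta([.5738,.2475,.194],-.231,.65,0,0)
```

```text
t 1.95 tcp [0.5747 0.3026 0.2557] gp now [0.5777 0.3137 0.2709] target [0.5712 0.2363 0.1789] w 0.999 F [-0.8  0.5  1.2]
 world d [-0.0036 -0.0663 -0.0769] in tool0 [ 0.1005 -0.0058  0.0137] in tool1 [ 0.1008 -0.0055  0.0117] turn [ 0.    -0.019 -0.002] 1.1 j [-0.88  0.82  0.29  1.04  0.19  1.83  0.71]
```

```bash
python3 -m handwheel '[[1,0,-0.005,0.012,0,-0.018,0],[1,0.015,0,0,0,0,0],[1,0.015,0,0,0,0,0],[1,0.015,0,0,0,0,0],[1,0.015,0,0,0,0,0],[1,0.015,0,0,0,0,0],[1,0.015,0,0,0,0,0],[1,0.01,0,0,0,0,0],[1,0,0,0,0,0,0],[1,0,0,0,0,0,0]]'
python3 - <<'E'
from h import *
delta([.5738,.2475,.194],-.231,.65,0,0)
E
```

```text
clock: 2.95
position: [0.5716, 0.2375, 0.1797]
ee_rot: [-0.335, 1.579, -0.686]
force: [0.3, 0.1, 0.3]
width: 1.0
t 2.95 tcp [0.5716 0.2375 0.1797] gp now [0.5742 0.2486 0.1949] target [0.5712 0.2363 0.1789] w 1.0 F [0.3 0.1 0.3]
 world d [-0.0004 -0.0012 -0.0009] in tool0 [ 0.0014 -0.0004 -0.0001] in tool1 [ 0.0014 -0.0004 -0.0001] turn [ 0.001 -0.001 -0.002] 0.1 j [-0.85  0.78  0.29  1.29  0.22  1.58  0.69]
```

Positioned. I'll close gently, at 8 N.

```bash
python3 -m handwheel '[[0.4,0,0,0,0,0,0],[0.25,0,0,0,0,0,0],[0,0,0,0,0,0,0],[0,0,0,0,0,0,0],[0,0,0,0,0,0,0],[0,0,0,0,0,0,0],[0,0,0,0,0,0,0],[0,0,0,0,0,0,0]]' 8
python3 - <<'E'
from h import *
psi=-.231;n=np.array([-np.sin(psi),np.cos(psi),0])
s=observe();R0=R.from_rotvec(s['ee_rot']).as_matrix();g=s['position']-.019*R0[:,0];print(s['clock'],g.round(4),s['width'],s['force'].round(1))
a0=np.arcsin((g[2]-.158)/.095);print('angle',np.degrees(a0), 'pivot',(g-.095*np.cos(a0)*n)[:2])
prev=a0
A=np.linspace(a0,np.pi/2,13)
for a,b in zip(A[:-1],A[1:]):
    dw=.095*((np.cos(b)-np.cos(a))*n+(np.sin(b)-np.sin(a))*np.array([0,0,1])); print((R0.T@dw).round(4))
E
```

```text
clock: 3.75
position: [0.5711, 0.2376, 0.1787]
ee_rot: [-0.336, 1.58, -0.686]
force: [-0.8, 0.2, 0.2]
width: 0.355
3.75 [0.5737 0.2488 0.1939] 0.355183976338181 [-0.8  0.2  0.2]
angle 22.1797319345509 pivot [0.55358426 0.16318292]
[-0.0044 -0.0083 -0.    ]
[-0.0035 -0.0087 -0.    ]
[-0.0027 -0.009  -0.    ]
[-0.0018 -0.0092 -0.    ]
[-0.0008 -0.0093 -0.    ]
[ 0.0001 -0.0094 -0.    ]
[ 0.001  -0.0093 -0.    ]
[ 0.0019 -0.0092 -0.    ]
[ 0.0028 -0.0089 -0.    ]
[ 0.0037 -0.0086 -0.    ]
[ 0.0045 -0.0082 -0.    ]
[ 0.0053 -0.0077 -0.    ]
```

```bash
python3 -m handwheel '[[0,0,0,0,0,0,0],[0,0,0,0,0,0,0],[0,0,0,0,0,0,0],[0,0,0,0,0,0,0],[0,0,0,0,0,0,0],[0,0,0,0,0,0,0]]' 8
```

```text
clock: 4.35
position: [0.5711, 0.2376, 0.1787]
ee_rot: [-0.336, 1.58, -0.686]
force: [0.4, -0.8, -1.2]
width: 0.132
```

Gripped (12 mm opening). Now I'll swing the bail along the arc, checking force halfway.

```bash
python3 -m handwheel '[[0,-0.0022,-0.0041,0,0,0,0],[0,-0.0022,-0.0042,0,0,0,0],[0,-0.0035,-0.0087,0,0,0,0],[0,-0.0027,-0.009,0,0,0,0],[0,-0.0018,-0.0092,0,0,0,0],[0,-0.0008,-0.0093,0,0,0,0],[0,0.0001,-0.0094,0,0,0,0]]'
python3 - <<'E'
from h import *
s=observe();R0=R.from_rotvec(s['ee_rot']).as_matrix();g=s['position']-.019*R0[:,0];print(g.round(4),s['width'],s['force'].round(1),s['ft_torque'].round(2))
E
```

```text
clock: 5.05
position: [0.563, 0.2028, 0.2225]
ee_rot: [-0.336, 1.58, -0.686]
force: [-0.4, 1.6, 0.2]
width: 0.134
[0.5657 0.214  0.2377] 0.13356124758455462 [-0.4  1.6  0.2] [ 1.04 -0.12 -0.13]
```

```bash
python3 -m handwheel '[[0,0.001,-0.0093,0,0,0,0],[0,0.0019,-0.0092,0,0,0,0],[0,0.0028,-0.0089,0,0,0,0],[0,0.0037,-0.0086,0,0,0,0],[0,0.0045,-0.0082,0,0,0,0],[0,0.0053,-0.0077,0,0,0,0],[0,0,0,0,0,0,0],[0,0,0,0,0,0,0],[0,0,0,0,0,0,0]]'
python3 - <<'E'
from h import *
s=observe();R0=R.from_rotvec(s['ee_rot']).as_matrix();g=s['position']-.019*R0[:,0];print(g.round(4),s['width'],s['force'].round(1),s['ft_torque'].round(2))
a=grab('scene','s2')[0];b=grab('side','d2')[0]
cv2.imwrite('pics/c2.png',np.hstack([cv2.resize(a[130:290,260:420],(400,400)),cv2.resize(b[90:250,210:370],(400,400))]))
E
```

```text
clock: 5.95
position: [0.5514, 0.1518, 0.238]
ee_rot: [-0.337, 1.58, -0.687]
force: [-0.0, -1.6, 1.3]
width: 0.137
[0.554  0.163  0.2532] 0.13737302051628816 [-0.  -1.6  1.3] [ 0.17 -0.22  0.14]
```

View pics/c2.png

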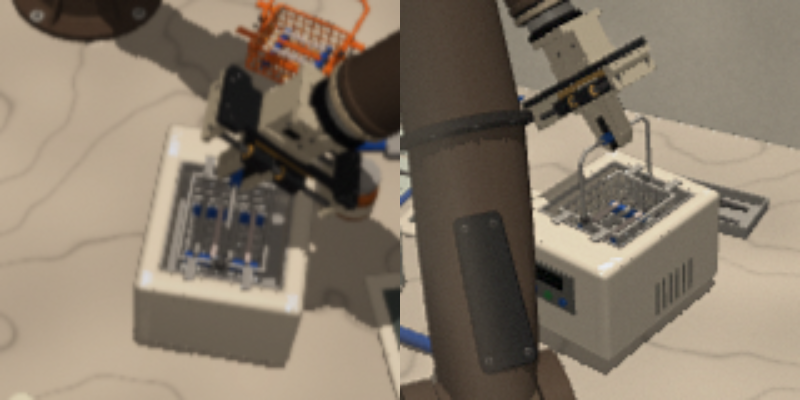

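The bail stands upright in the fingers (grip at px (237,180) left and (605,135) right), and the basket is still seated. Next: firmer grip, then a straight lift.

```bash
python3 -m handwheel '[[0,0,0,0,0,0,0],[0,0,0,0,0,0,0],[0,-0.0024,-0.0018,0,0,0,0],[0,-0.004,-0.003,0,0,0,0],[0,-0.0064,-0.0048,0,0,0,0],[0,-0.008,-0.006,0,0,0,0],[0,-0.008,-0.006,0,0,0,0],[0,-0.008,-0.006,0,0,0,0],[0,-0.008,-0.006,0,0,0,0]]' 30
python3 -m handwheel '[[0,-0.008,-0.006,0,0,0,0],[0,-0.008,-0.006,0,0,0,0],[0,-0.0064,-0.0048,0,0,0,0],[0,-0.004,-0.003,0,0,0,0],[0,-0.0024,-0.0018,0,0,0,0],[0,0,0,0,0,0,0],[0,0,0,0,0,0,0]]'
python3 - <<'E'
from h import *
a=grab('scene','s3')[0];b=grab('side','d3')[0]
cv2.imwrite('pics/c3.png',np.hstack([cv2.resize(a[120:280,260:420],(400,400)),cv2.resize(b[70:230,210:370],(400,400))]))
delta([.5191,-.3205,.335],-.145,.65)
E
```

```text
clock: 6.95
position: [0.5514, 0.1523, 0.295]
ee_rot: [-0.336, 1.58, -0.686]
force: [0.4, -0.2, -5.1]
width: 0.129
clock: 7.65
position: [0.5514, 0.1525, 0.3295]
ee_rot: [-0.337, 1.581, -0.686]
force: [0.4, -0.6, -4.4]
width: 0.131
t 7.75 tcp [0.5514 0.1525 0.3295] gp now [0.554  0.1637 0.3446] target [ 0.5174 -0.3319  0.3199] w 0.127 F [ 0.3 -0.9 -5.1]
 world d [-0.0339 -0.4843 -0.0096] in tool0 [ 0.2976 -0.3758  0.0775] in tool1 [ 0.3007 -0.3796  0.0364] turn [-0.066 -0.054  0.   ] 4.9 j [-0.82  0.57  0.33  1.32  0.3   1.73  0.82]
```

View pics/c3.png

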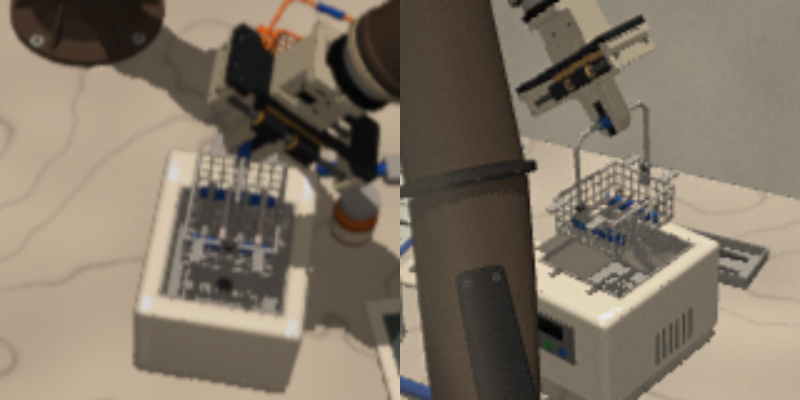

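Lifted clear and level (basket at px (235,210) left and (615,200) right). The force reads about 5 N. Now I'll carry it to a standoff 100 mm in front of the seat.

```bash
python3 -m handwheel '[[0,0.003,-0.004,0.001,0,0,0],[0,0.0065,-0.0077,0.002,0,0,0],[0,0.0105,-0.0128,0.003,0,0,0],[0,0.0105,-0.0128,0.003,0,0,0],[0,0.0105,-0.0128,0.003,0,0,0],[0,0.0105,-0.0128,0.003,0,0,0],[0,0.0105,-0.0128,0.003,0,0,0],[0,0.0105,-0.0128,0.003,0,0,0],[0,0.0105,-0.0128,0.003,0,0,0],[0,0.0105,-0.0128,0.003,0,0,0]]'
python3 -m handwheel '[[0,0.0105,-0.0128,0.003,0,0,0],[0,0.0105,-0.0128,0.003,0,0,0],[0,0.0105,-0.0128,0.003,0,0,0],[0,0.0105,-0.0128,0.003,0,0,0],[0,0.0105,-0.0128,0.003,0,0,0],[0,0.0105,-0.0128,0.003,0,0,0],[0,0.007,-0.008,0.002,0,0,0],[0,0.004,-0.005,0.001,0,0,0],[0,0,0,0,0,0,0]]'
python3 - <<'E'
from h import *
delta([.5336,-.2216,.33],-.145,.65)
E
```

```text
clock: 8.75
position: [0.544, 0.0014, 0.3244]
ee_rot: [-0.336, 1.58, -0.686]
force: [-0.5, 0.4, -4.9]
width: 0.126
clock: 9.65
position: [0.5378, -0.1161, 0.3198]
ee_rot: [-0.336, 1.58, -0.687]
force: [0.4, 0.0, -4.5]
width: 0.131
t 9.65 tcp [ 0.5378 -0.1161  0.3198] gp now [ 0.5405 -0.1049  0.335 ] target [ 0.5319 -0.233   0.3149] w 0.131 F [ 0.4  0.  -4.5]
 world d [-0.0059 -0.1168 -0.005 ] in tool0 [ 0.0735 -0.0886  0.0211] in tool1 [ 0.0744 -0.0897  0.0111] turn [-0.067 -0.054 -0.   ] 5.0 j [-0.55  0.39  0.4   1.64  0.45  1.42  1.06]
```

```bash
python3 -m handwheel '[[0,0,0,0,-0.011,-0.009,0],[0,0,0,0,-0.022,-0.018,0],[0,0,0,0,-0.022,-0.018,0],[0,0.003,-0.004,0,-0.011,-0.009,0],[0,0.007,-0.008,0.001,0,0,0],[0,0.01,-0.012,0.001,0,0,0],[0,0.01,-0.012,0.002,0,0,0],[0,0.01,-0.012,0.002,0,0,0],[0,0.01,-0.012,0.001,0,0,0],[0,0.01,-0.012,0.002,0,0,0]]'
python3 -m handwheel '[[0,0.0075,-0.009,0.001,0,0,0],[0,0.005,-0.006,0.001,0,0,0],[0,0.002,-0.003,0,0,0,0],[0,0,0,0,0,0,0],[0,0,0,0,0,0,0],[0,0,0,0,0,0,0]]'
python3 - <<'E'
from h import *
delta([.5336,-.2216,.33],-.145,.65)
a=grab('scene','s4')[0];b=grab('side','d4')[0];w=grab('wrist','w4')[0]
cv2.imwrite('pics/c4.png',np.vstack([np.hstack([cv2.resize(a[120:280,110:290],(400,356)),cv2.resize(b[90:250,370:550],(400,356))]),cv2.resize(w,(384,240)).copy() if 0 else np.hstack([cv2.resize(w,(384,240)),np.zeros((240,416,3),np.uint8)])]))
for tag in('s4','d4','w4'):
    im,d,K,T=load(tag);P=pts(d,K,T);hsv=cv2.cvtColor(im,cv2.COLOR_BGR2HSV)
    r=((hsv[...,0]<6)|(hsv[...,0]>174))&(hsv[...,1]>130)&(hsv[...,2]>70)
    n,l,st,c=cv2.connectedComponentsWithStats(r.astype(np.uint8))
    for i in range(1,n):
        if st[i,4]>3: print(tag,st[i,4],np.round(c[i],1),np.round(np.nanmedian(P[l==i],0),4))
E
```

```text
clock: 10.65
position: [0.5329, -0.2109, 0.3154]
ee_rot: [-0.4, 1.554, -0.622]
force: [-0.2, 0.5, -5.4]
width: 0.132
clock: 11.25
position: [0.5324, -0.2315, 0.3147]
ee_rot: [-0.401, 1.554, -0.62]
force: [0.3, -1.0, -4.9]
width: 0.129
t 11.25 tcp [ 0.5324 -0.2315  0.3147] gp now [ 0.534  -0.2201  0.3299] target [ 0.5319 -0.233   0.3149] w 0.129 F [ 0.3 -1.  -4.9]
 world d [-0.0004 -0.0015  0.0001] in tool0 [ 0.0008 -0.0013 -0.0002] in tool1 [ 0.0008 -0.0013 -0.0002] turn [ 0.001  0.001 -0.001] 0.1 j [-0.4   0.34  0.44  1.73  0.53  1.24  1.23]
s4 458 [ 8.  42.6] [-0.2128 -1.0445  0.2505]
s4 8 [185.  179.5] [ 0.4869 -0.2937  0.2706]
s4 12 [177.5 200.5] [ 0.5567 -0.3052  0.2718]
d4 4 [444.5 172.5] [ 0.5528 -0.3052  0.2699]
d4 4 [434.5 184.5] [ 0.484  -0.2937  0.269 ]
w4 101 [277.4 160.2] [ 0.4896 -0.2929  0.2712]
```

View pics/c4.png

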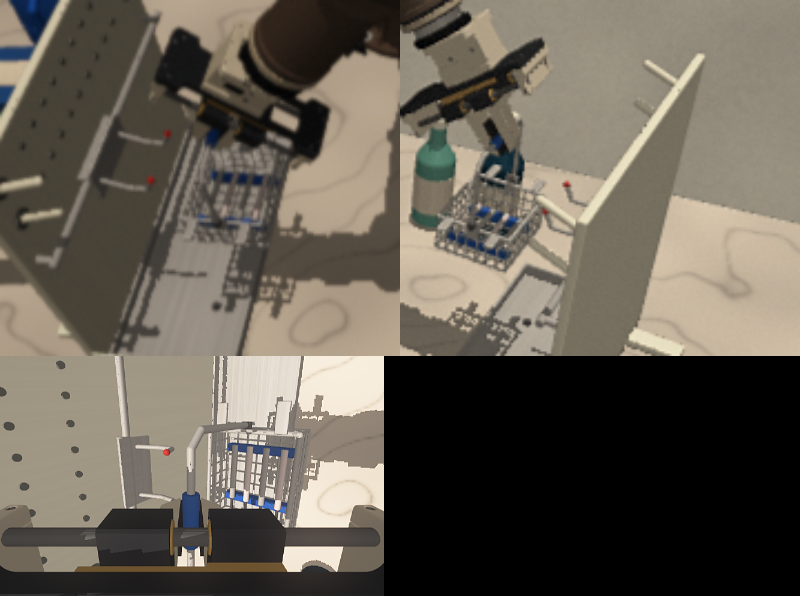

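The scene crop shows the basket level, about 100 mm out from the prongs, with tips at px (168,133) and (150,181). The bar is parallel to the panel. Moving in over the prongs.

```bash
python3 -m handwheel '[[0,0.003,-0.002,0,0,0,0],[0,0.006,-0.0045,0,0,0,0],[0,0.0095,-0.007,0,0,0,0],[0,0.0095,-0.007,0,0,0,0],[0,0.0095,-0.007,0,0,0,0],[0,0.0095,-0.007,0,0,0,0],[0,0.0095,-0.007,0,0,0,0],[0,0.0095,-0.007,0,0,0,0],[0,0.0095,-0.007,0,0,0,0],[0,0.006,-0.0045,-0.001,0,0,0]]'
python3 -m handwheel '[[0,0.0035,-0.002,0,0,0,0],[0,0,0,0,0,0,0],[0,0,0,0,0,0,0],[0,0,0,0,0,0,0]]'
python3 - <<'E'
from h import *
delta([.518,-.3203,.256],-.15,.65)
a=grab('scene','s5')[0];b=grab('side','d5')[0];w=grab('wrist','w5')[0]
cv2.imwrite('pics/c5.png',np.vstack([np.hstack([cv2.resize(a[120:260,110:250],(400,400)),cv2.resize(b[110:250,380:520],(400,400))])]))
E
```

```text
clock: 12.4
position: [0.5165, -0.3296, 0.286]
ee_rot: [-0.4, 1.554, -0.622]
force: [-0.6, 0.1, -3.5]
width: 0.125
clock: 12.8
position: [0.5169, -0.3313, 0.2847]
ee_rot: [-0.401, 1.553, -0.62]
force: [-0.1, -0.1, -4.6]
width: 0.133
t 12.8 tcp [ 0.5169 -0.3313  0.2847] gp now [ 0.5186 -0.3199  0.2998] target [ 0.5163 -0.3317  0.2409] w 0.133 F [-0.1 -0.1 -4.6]
 world d [-0.0007 -0.0004 -0.0438] in tool0 [ 0.0352  0.0261 -0.0006] in tool1 [ 0.0352  0.0261 -0.0006] turn [ 0.004  0.004 -0.001] 0.3 j [-0.25  0.36  0.48  1.79  0.56  1.07  1.34]
```

View pics/c5.png

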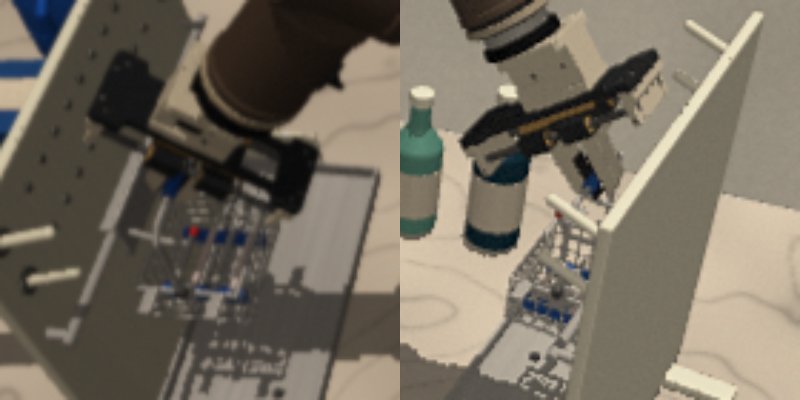

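The basket is over the prongs, with the bar inside the upturned tip (px (193,232)). Now I'll lower it and watch the weight come off.

```bash
python3 -m handwheel '[[0,0.0024,0.0018,0,0,0,0],[0,0.0048,0.0036,0,0,0,0],[0,0.0064,0.0048,0,0,0,0],[0,0.0064,0.0048,0,0,0,0],[0,0.0048,0.0036,0,0,0,0],[0,0.0032,0.0024,0,0,0,0],[0,0.0016,0.0012,0,0,0,0],[0,0,0,0,0,0,0],[0,0,0,0,0,0,0]]'
python3 -m handwheel '[[0,0.0016,0.0012,0,0,0,0],[0,0.0008,0.0006,0,0,0,0],[0,0,0,0,0,0,0],[0,0,0,0,0,0,0]]'
python3 -m handwheel '[[0,0.0008,0.0006,0,0,0,0],[0,0.0008,0.0006,0,0,0,0],[0,0,0,0,0,0,0],[0,0,0,0,0,0,0]]'
python3 - <<'E'
from h import *
delta([.518,-.3203,.256],-.15,.65); print(observe()['force'])
E
```

```text
clock: 13.85
position: [0.5166, -0.3322, 0.2479]
ee_rot: [-0.4, 1.553, -0.621]
force: [-1.1, 0.5, -4.6]
width: 0.132
clock: 14.25
position: [0.5164, -0.3321, 0.2447]
ee_rot: [-0.401, 1.554, -0.621]
force: [-0.0, -0.2, -4.8]
width: 0.133
clock: 14.65
position: [0.5164, -0.3321, 0.2426]
ee_rot: [-0.401, 1.554, -0.621]
force: [0.8, -0.1, -4.3]
width: 0.13
t 14.65 tcp [ 0.5164 -0.3321  0.2426] gp now [ 0.5181 -0.3208  0.2578] target [ 0.5163 -0.3317  0.2409] w 0.13 F [ 0.8 -0.1 -4.3]
 world d [-0.0001  0.0005 -0.0018] in tool0 [ 0.0011  0.0014 -0.0002] in tool1 [ 0.0011  0.0014 -0.0002] turn [ 0.004  0.003 -0.   ] 0.3 j [-0.25  0.41  0.48  1.84  0.57  0.98  1.29]
[ 0.81321421 -0.11792644 -4.31047332]
```

```bash
python3 -m handwheel '[[0,0.0008,0.0006,0,0,0,0],[0,0.0008,0.0006,0,0,0,0],[0,0,0,0,0,0,0],[0,0,0,0,0,0,0]]'
python3 -m handwheel '[[0,0.0008,0.0006,0,0,0,0],[0,0.0008,0.0006,0,0,0,0],[0,0,0,0,0,0,0],[0,0,0,0,0,0,0]]'
```

```text
clock: 15.05
position: [0.5164, -0.3322, 0.2406]
ee_rot: [-0.401, 1.554, -0.621]
force: [-0.6, -1.2, -4.3]
width: 0.129
clock: 15.45
position: [0.5166, -0.3323, 0.2395]
ee_rot: [-0.401, 1.553, -0.622]
force: [-3.9, 3.1, 6.0]
width: 0.135
```

Contact: the force flipped to +6 N at bar z of about 0.255, which is seat height. I'll ease up 0.5 mm and open partly.

```bash
python3 -m handwheel '[[0,-0.0004,-0.0003,0,0,0,0],[0,0,0,0,0,0,0],[0.2,0,0,0,0,0,0],[0.25,0,0,0,0,0,0],[0.3,0,0,0,0,0,0],[0.4,0,0,0,0,0,0],[0.5,0,0,0,0,0,0],[0.5,0,0,0,0,0,0],[0.5,0,0,0,0,0,0],[0.5,0,0,0,0,0,0]]'
python3 - <<'E'
from h import *
a=grab('scene','s6')[0];b=grab('side','d6')[0];w=grab('wrist','w6')[0]
cv2.imwrite('pics/c6.png',np.hstack([cv2.resize(a[150:250,120:220],(400,400)),cv2.resize(w[100:350,120:520],(400,400))]))
print(observe()['force'])
E
```

```text
clock: 16.45
position: [0.5164, -0.3322, 0.2392]
ee_rot: [-0.401, 1.554, -0.621]
force: [1.0, 0.3, 0.5]
width: 0.498
[ 0.01887862 -0.50973223 -0.29625151]
```

View pics/c6.png

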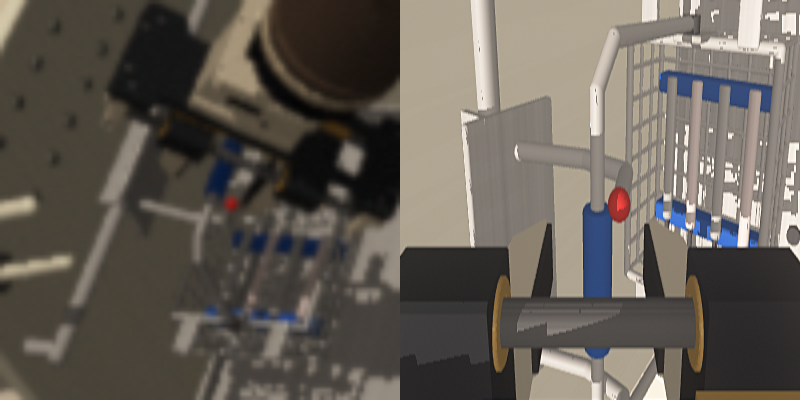

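The bar now sits on both prongs inside the red tips, with the blue grip between them. The fingers are clear on both sides. Retracting along the tool axis.

```bash
python3 -m handwheel '[[0.5,-0.005,0,0,0,0,0],[0.5,-0.01,0,0,0,0,0],[0.5,-0.015,0,0,0,0,0],[0.5,-0.02,0,0,0,0,0],[0.5,-0.025,0,0,0,0,0],[0.5,-0.025,0,0,0,0,0],[0.5,-0.025,0,0,0,0,0],[0.5,-0.025,0,0,0,0,0],[0.5,-0.02,0,0,0,0,0],[0.5,-0.01,0,0,0,0,0]]'
python3 -m handwheel '[[0.5,0,0.04,0,0,0,0],[0.5,0,0.04,0,0,0,0],[0.5,0,0.04,0,0,0,0],[0.5,0,0.04,0,0,0,0],[0.5,0,0,0,0,0,0],[0.5,0,0,0,0,0,0]]'
python3 - <<'E'
from h import *
a=grab('scene','s7')[0];b=grab('side','d7')[0];w=grab('wrist','w7')[0]
cv2.imwrite('pics/c7.png',np.hstack([cv2.resize(a[140:260,110:230],(400,400)),cv2.resize(b[110:250,380:520],(400,400))]))
psi=-.15;n=np.array([-np.sin(psi),np.cos(psi),0]);bb=np.array([np.cos(psi),np.sin(psi),0]);seat=np.array([.518,-.3203,.255])
for tag,bl in(('s7',None),('w7',None),('d7',None)):
    im,d,K,T=load(tag);P=pts(d,K,T);hsv=cv2.cvtColor(im,cv2.COLOR_BGR2HSV)
    m=(hsv[...,0]>100)&(hsv[...,0]<125)&(hsv[...,1]>130)&(np.linalg.norm(np.nan_to_num(P)-seat,axis=-1)<.05)
    q=P[m]
    if len(q)>5:
        c=np.median(q,0);v=c-T[:3,3];c=c+.005*v/np.linalg.norm(v);V=np.linalg.svd(q-q.mean(0))[2][0]
        print(tag,len(q),c.round(4),'rel x,y,z',((c-seat)@bb).round(4),((c-seat)@n).round(4),(c-seat)[2].round(4),'yaw',np.degrees(np.arctan(V[1]/V[0])).round(1))
# bystanders: scene difference
A=load('s0')[0];
d_=cv2.absdiff(A,a).max(-1)>60
n_,l,st,c=cv2.connectedComponentsWithStats(cv2.morphologyEx(d_.astype(np.uint8),cv2.MORPH_OPEN,np.ones((3,3))))
print([(st[i].tolist()) for i in range(1,n_) if st[i,4]>25]); s=observe();print(s['clock'],s['position'],s['force'].round(1))
E
```

```text
clock: 17.6
position: [0.533, -0.2227, 0.3843]
ee_rot: [-0.401, 1.551, -0.619]
force: [0.2, 0.5, 0.1]
width: 0.501
clock: 18.2
position: [0.5505, -0.0979, 0.2853]
ee_rot: [-0.403, 1.555, -0.621]
force: [-0.5, 0.4, 0.4]
width: 0.501
s7 64 [ 0.5145 -0.3186  0.2558] rel x,y,z -0.0038 0.0012 0.0008 yaw -9.6
w7 649 [ 0.5189 -0.3197  0.2555] rel x,y,z 0.0008 0.0007 0.0005 yaw -7.9
d7 23 [ 0.5262 -0.3233  0.2558] rel x,y,z 0.0086 -0.0017 0.0008 yaw -10.4
[[285, 0, 5, 29, 112], [296, 0, 10, 5, 47], [474, 0, 70, 102, 3120], [332, 37, 31, 4, 103], [452, 68, 25, 35, 513], [313, 78, 73, 47, 2622], [381, 125, 24, 17, 278], [240, 126, 132, 104, 4935], [404, 128, 72, 28, 1161], [379, 206, 8, 24, 116], [197, 227, 7, 8, 42], [164, 229, 5, 8, 28], [259, 228, 57, 24, 1078]]
18.35 [ 0.55045969 -0.09977354  0.28666094] [ 0.4 -0.4  0.1]
```

View pics/c7.png

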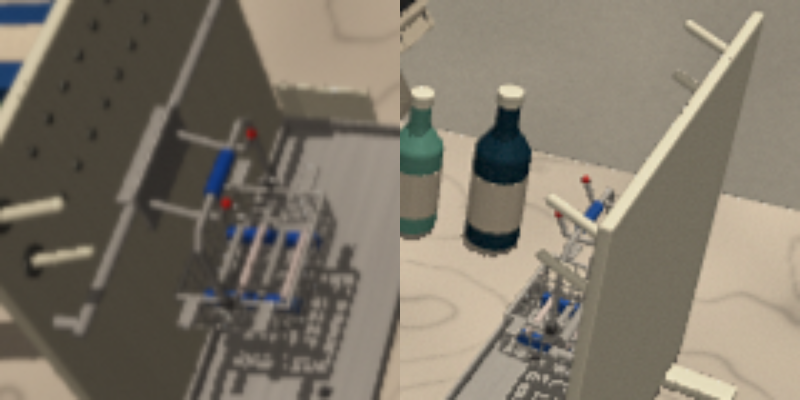

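The bar hangs on both prongs and the fingers are well away. One last stillness and level check, then I'll hand in.

```bash
python3 -m handwheel '[[0.5,0,0,0,0,0,0],[0.5,0,0,0,0,0,0],[0.5,0,0,0,0,0,0],[0.5,0,0,0,0,0,0],[0.5,0,0,0,0,0,0],[0.5,0,0,0,0,0,0],[0.5,0,0,0,0,0,0],[0.5,0,0,0,0,0,0],[0.5,0,0,0,0,0,0],[0.5,0,0,0,0,0,0]]' | head -1
python3 - <<'E'
from h import *
a=grab('scene','s8')[0]; A=load('s7')[0]
print('motion px',(cv2.absdiff(A,a)[150:250,130:220].max(-1)>40).sum())
psi=-.15;n=np.array([-np.sin(psi),np.cos(psi),0]);bb=np.array([np.cos(psi),np.sin(psi),0]);seat=np.array([.518,-.3203,.255])
for t in('s8','w7'):
    im,d,K,T=load(t);P=pts(d,K,T)-seat
    q=np.stack([P@bb,P@n,P[...,2]],-1).reshape(-1,3)
    q=q[(abs(q[:,0])<.075)&(abs(q[:,1])<.065)&(q[:,2]<-.085)&(q[:,2]>-.125)]
    rng=np.random.default_rng(0);best=(0,)
    for k in range(2000):
        p=q[rng.choice(len(q),3,False)];N=np.cross(p[1]-p[0],p[2]-p[0]);L=np.linalg.norm(N)
        if L<1e-3: continue
        N/=L; N*=np.sign(N[2])
        if N[2]<.85: continue
        c=(abs((q-p[0])@N)<.003).sum()
        if c>best[0]: best=(c,N,p[0])
    print(t,len(q),best[0],best[1].round(3),'tilt deg',np.degrees(np.arccos(best[1][2])).round(1))
E
```

```text
clock: 19.35
motion px 0
s8 465 232 [-0.005 -0.013  1.   ] tilt deg 0.8
w7 2879 1632 [ 0.001 -0.004  1.   ] tilt deg 0.2
```

```bash
python3 -c "
from cell import *
print(sign_off())"
```

```text
the job is handed in; nothing more can be done
None
```

The basket now hangs by its bail across both prongs of the twin hook, level and still, and I handed the job in at about 19.4 s. `sign_off()` reports no verdict.

I gripped the blue bail grip with the hand leaned about 37° outward and swung the bail upright while the basket sat in the tank. I then lifted it straight out level, carried it to the rack, lowered the bar onto the prongs until contact, released and backed away.

**Last checks:**
- **Bar position:** the wrist camera puts the bar's middle within 1 mm of the seat in all three directions. The three views agree within 2 mm in height and along the prongs.
- **Bar angle:** the bar's yaw reads −8° to −10°. The rack's own yaw reads −8° from the panel and −9.5° from the prong tips, so the bar is well within the 9° allowed.
- **Level and still:** basket tilt measures under 1°, and no pixels changed around the basket over the last second before hand-in.
- **Clear of the robot:** the force readings are within sensor noise of zero, and the hand is about 0.2 m from the basket.

**What disagreed or is less certain:**
- Along the panel the views differ: −4 mm from the scene camera, +1 mm from the wrist and +9 mm from the side. The side and scene views are coarse and partly hidden, and all three are inside the 15 mm limit.
- I checked the bystanders only by comparing before and after pictures. The larger changes fit the arm and its shadow, the basket and the bail. I did not measure each object's position separately.

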